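# Wind a hand screw press down onto a capped vial with a loose crank

## Task

The capped vial standing in the little hand screw press needs a steady clamping load for its seal check. Put the loose crank lying on the bench onto the square end at the top of the press spindle, take its handle and wind clockwise (seen from above), following the spindle down, until the ram bears firmly on the vial: the handle's drag should rise by about 3 to 4 N over free running, and not much more, or the glass breaks. Let go with the vial upright under load and the crank still sitting fully down on the square, and leave the three spare vials where they stand.

Things in the scene. Friction and masses are not known exactly. Their poses are not given: they have to be found in the camera images.
- press: Fixed hand screw press: grey base 130 x 150 x 22 mm on rubber feet, two 16 mm columns 100 mm apart along y, grey bridge 42 x 136 mm (top at 184 mm) with brass nut (top 191 mm) and column nuts (195 mm). Origin: on the bench under the spindle axis; z up.
- spindle_seat (a point): Top of the round collar (25 mm) on the upright spindle, on its axis, 236-242 mm above the bench at the start; the crank's hub rests here. Above it the plain steel square end, 14 mm across flats, 18 mm tall, its top 2.5 mm stepped in to 11.5 mm. z up, x and y square to the flats; a crank fits at any quarter turn. Clockwise lowers spindle and ram together, 2 mm per rad; it stays where left.
- ram: Guided crosshead, round pressing face 42 mm wide below; origin: centre of that face, z up. Starts 38-44 mm above the vial: 3 to 3.5 turns. Free running drags about 5 N at the moving handle (less read at rest). On the vial the load rises steeply, some 50 N per 0.1 rad; each newton of extra drag is 30 N on the vial. About 110 N is wanted, 70 at least; over 170 N breaks it.
- crank_eye (a point): Centre of the square eye of the loose dark steel crank, at its hub's underside. The crank (0.19-0.30 kg) lies flat, handle up; x along the arm to the handle, z up. Round hub 36 mm wide, 24 mm high; the eye is 15.6 mm square and goes right through.
- crank_arm (a point): Middle of the crank's flat arm, 33 mm from the eye's axis, 16 mm above the hub's underside, near the centre of mass: hold the crank here for fitting. The arm is 16 mm wide, 12 mm thick (10 to 22 mm above the hub's underside), free of hub and handle from 19 to 48 mm from the axis. Same axes as the eye.
- crank_grip (a point): Middle of the crank's upright black handle, a freely revolving sleeve 19.6 mm across, 37 mm tall, 60 mm from the eye's axis. The point is 42.5 mm above the hub's underside, 18 mm below the handle's top, 20 mm above the arm. A foot below it is level with the hub's underside. Axes turn with the sleeve. Hold it firmly (about 40 N), or it slips out under drag.
- sample_vial: Glass vial with a screw cap, 25 mm wide and 59 mm tall, standing loose on the round steel table (60 mm wide, top 28 mm above the bench) in the press under the ram. Origin: centre of its underside; z up.
- vial_top (a point): Centre of the top of that vial's cap.
- spare_vial_a: Spare capped vial, 25 mm wide, 59 mm tall, standing to the left of the press with the two others. Origin: centre of its underside.
- spare_vial_b: Another spare vial of 25 x 59 mm in that group. Origin: centre of its underside.
- spare_vial_c: The third spare vial, 25 x 65 mm, in that group. Origin: centre of its underside.
Things that resemble listed ones, but are neither listed nor needed, are in the scene too. What is shaped like the part that bears crank_eye but green or orange is not meant.

How it is judged:
By the outcome, as a careful person would: the job done as asked, in the order asked, and still so for the second after the job is handed in, with the robot touching nothing.
It also fails if it takes over 72 s, if anything falls off the work surface, if the arm or the gripper's body presses on something with over 40 N, if the wrist force passes 120 N, or if a joint passes its speed limit or range.

## Robot

A 6-joint arm with a two-finger parallel gripper is mounted at the origin on the work surface; the furniture and walls round the work are solid. World frame = base frame: x ahead of the robot, y to its left, z up, the work surface at z = 0. Lengths are in m, angles in rad, forces in N, time in s.
With the tool pointing down it reaches from about 0.325 to 0.9 m from the base axis. Payload 6.1 kg.
Tool frame: the origin (TCP) lies at the very end of the fingers, on their centre line; the grasp point (between the pads) lies 19 mm behind it (arm.pinch_z is the distance from the TCP to the grasp point, in m); z points along the fingers, y is the line along which they close (so a half turn about z gives the same grasp; the last joint's range is limited). The gripper opens to 87 mm and grips with 3 to 60 N. Pads are 19 mm wide; open, the fingers measure 117 mm over their backs; the gripper's body (75 mm by 190 mm) begins 51 mm behind the grasp point.
Start: joints at [0.989, 0.22, 1.526, -0, 1.395, -0.126], TCP at [0.275, 0.561, 0.223] pointing down, gripper open.
Joint ranges: [-2.98, 2.98], [-0.91, 2.08], [0.09, 2.57], [-1.24, 4.39], [0.2, 2.65], [-2.68, 2.68]. Speed limits (rad/s): [2.57, 2.57, 3.01, 3.14, 3.14, 3.14].

## Interface

Orientations are given as a unit quaternion [x, y, z, w].
In Python, from cell import arm gives the robot as it stands. Calls block until the motion is done:
- arm.move_to(position, orientation): joint-space move of the TCP to a pose.
- arm.servo_line(position, rot=None, speed=0.15): straight line of the TCP; rot=None keeps the orientation; speed is the mean speed in m/s.
- arm.move_joints(angles): joint-space move.
- arm.release() and arm.close(squeeze=None): open the fingers fully, or close them until they stop; squeeze is the grip in N (None keeps the last).
- arm.wait(seconds).
- arm.solve_ik(position, orientation): joint angles nearest the present ones, or None.
- arm.state(): the state.
- arm.camera(name): name is "scene" or "top" or "wrist"; returns a dict with "frame" (420x560x3 uint8, red, green, blue), "z_map" (420x560 float32, m along the optical axis (not along the pixel's ray), 0 where there is no reading), "fx", "fy", "cx", "cy" (pixels), "R" (3x3) and "t" (3): a world point X has camera coordinates R X + t. Camera axes: x right, y down, z forward; pixel columns grow to the right and rows downward; lengths in m; the calibration is good to about 2 mm. A picture is of the moment at which its call begins.
A pose or a line that the arm cannot do raises arm.MotionError and nothing moves.
- arm.job_done(): hands the job in; it is judged then, once.
The state is a dict: "time_s": time; "joints": joint angles; "qd": joint speeds; "effort": joint torques, N m; "tool_pos": TCP position; "ee_rot": TCP orientation; "ft_force": force on the tool from outside, world axes, zero at the start; "wrist_torque": the same for the moment, N m; "gripper_width": finger opening in m; "finger_force": force on a finger pad.
Only numpy, scipy, OpenCV 4.12 (cv2) and the standard library are available. Lean on these libraries where they do the work, as an engineer would, in place of code of your own. Each camera call takes 0.05 s, during which the arm holds its last target. There are 200 camera calls.

## Working session

There is one attempt and no reset: what is moved stays moved. The work goes in short steps, each a Python script; the robot and the scene stay as the last script left them, time stands still between calls to the robot, and variables do not carry over. Pictures are saved under pics/ and viewed, at most 10 in all, crops included, and the job is handed in when it is done.

```bash
ls; mkdir -p pics; python3 - <<'E'
from cell import arm
import cv2,numpy as np,pickle
for n in("scene","top"):
    c=arm.camera(n); pickle.dump(c,open(f"{n}0.pkl","wb")); cv2.imwrite(f"pics/{n}0.png",c["frame"][:,:,::-1])
    print(n,c["fx"],c["fy"],c["cx"],c["cy"],c["R"],c["t"],-c["R"].T@c["t"])
s=arm.state();print(s)
E
```

```text
pics
scene 415.53160850115984 415.53160850115984 280.9861091574943 210.14651451996892 [[ 0.57194044 -0.82010862 -0.01749238]
 [-0.56726286 -0.38002334 -0.73061283]
 [ 0.59253437  0.42778981 -0.68256788]] [-0.27394665  0.37224751  0.90622037] [-0.16912336 -0.47087511  0.88573374]
top 538.4182788221706 538.4182788221706 278.27791696383645 207.61176567170844 [[ 0.00629109 -0.99991332  0.01156568]
 [-0.98941971 -0.00790069 -0.14486621]
 [ 0.14494503 -0.01053195 -0.98938366]] [-0.00938106  0.49278563  1.46458683] [0.27534625 0.00993805 1.52053475]
{'time_s': 0.1, 'joints': array([ 9.88918860e-01,  2.21161457e-01,  1.52749767e+00,  2.88314683e-05,
        1.39469299e+00, -1.26090259e-01]), 'qd': array([ 0.00040335, -0.00110411, -0.00199155,  0.0026833 , -0.0009279 ,
       -0.0012182 ]), 'effort': array([ 6.50601032e-04, -4.95939445e+01, -3.88519907e+01,  7.03569758e-02,
        5.16231707e-02, -3.31621186e-05]), 'tool_pos': array([0.27478652, 0.56073318, 0.22153734]), 'ee_rot': array([ 2.25928477e-01,  9.74143495e-01, -8.20269273e-04, -3.18258869e-04]), 'ft_force': array([-0.14479132, -0.57520636,  0.29335703]), 'wrist_torque': array([0.01729777, 0.06817856, 0.00036873]), 'finger_force': 0.0, 'gripper_width': 0.08700538652810802}
```

View pics/scene0.png

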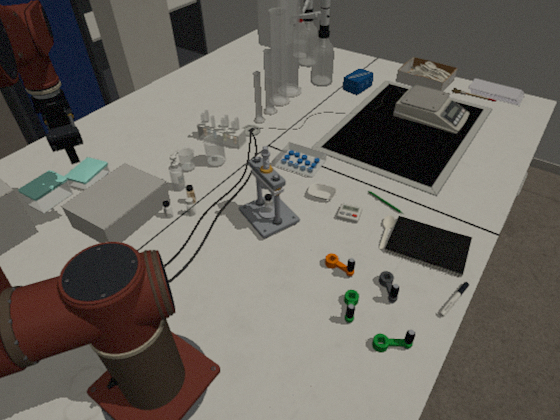

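View pics/top0.png

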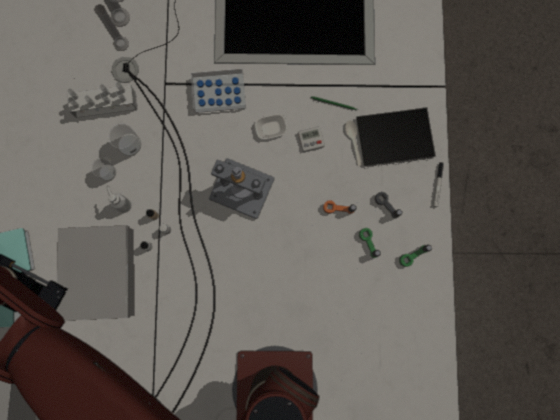

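The scene view shows the dark crank's hub at (386,280) and its handle at (394,293), with the press at (268,195). In the top view the crank's hub is at (382,200), its handle at (398,213), and the spindle is near (238,176). The spare vials are around (150,214), (163,230) and (144,245).

```bash
cat > h.py <<'E'
from cell import arm
import cv2,numpy as np,pickle
from scipy.spatial.transform import Rotation as Ro
def ray(c,uv,z):
    d=np.array([(uv[0]-c["cx"])/c["fx"],(uv[1]-c["cy"])/c["fy"],1.0]); R=np.array(c["R"]);o=-R.T@c["t"]; d=R.T@d
    return o+d*(z-o[2])/d[2]
def proj(c,X):
    p=np.array(c["R"])@np.array(X)+c["t"]; return p[:2]/p[2]*[c["fx"],c["fy"]]+[c["cx"],c["cy"]]
def down(yaw): # tool z down, tool x axis at yaw in world (y at yaw-90)
    return (Ro.from_euler('z',yaw)*Ro.from_euler('x',np.pi)).as_quat()
def snap(n,f):
    c=arm.camera(n); pickle.dump(c,open(f+".pkl","wb")); cv2.imwrite(f"pics/{f}.png",c["frame"][:,:,::-1]); return c
E
python3 - <<'E'
from h import *
t=pickle.load(open("top0.pkl","rb"));s=pickle.load(open("scene0.pkl","rb"))
print("hub",ray(t,(382,200),.024),ray(s,(386,278),.024))
print("handle",ray(t,(398,213),.06),ray(s,(394,290),.06))
print("spindle",ray(t,(238,175),.25),ray(s,(265,151),.257))
a=t["frame"][145:225,200:285,::-1]; b=s["frame"][130:240,230:310,::-1]
cv2.imwrite("pics/crop0.png",np.hstack([cv2.resize(a,(380,360),interpolation=2),cv2.resize(b,(400,360*1),interpolation=2)]))
X=arm.state()["tool_pos"]
arm.servo_line([X[0],X[1],.42],speed=.3)
h=ray(t,(382,200),.024)
arm.move_to([h[0]-.03,h[1],.32],down(0))
c=snap("wrist","w1"); print(arm.state()["time_s"],-c["R"].T@c["t"],c["R"])
E
```

```text
hub [ 0.51863138 -0.29852068  0.024     ] [ 0.51963505 -0.30150301  0.024     ]
handle [ 0.4769919  -0.33433562  0.06      ] [ 0.46841192 -0.33948094  0.06      ]
spindle [0.53994948 0.09375536 0.25      ] [0.53943955 0.08772086 0.257     ]
4.075 [ 0.56439267 -0.29912969  0.48255278] [[ 2.96404067e-04 -9.99999704e-01 -7.09981071e-04]
 [-9.61578784e-01 -4.79926190e-04  2.74528707e-01]
 [-2.74528967e-01  6.01331310e-04 -9.61578642e-01]]
```

View pics/w1.png

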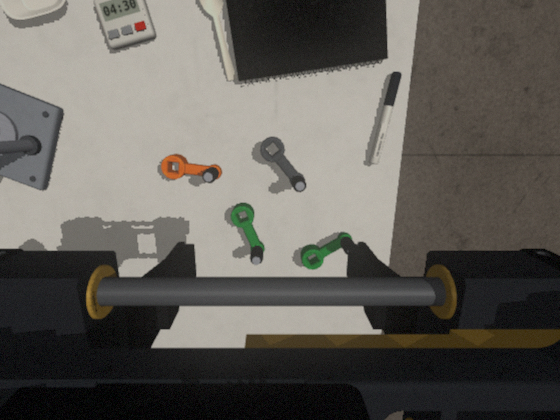

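View pics/crop0.png

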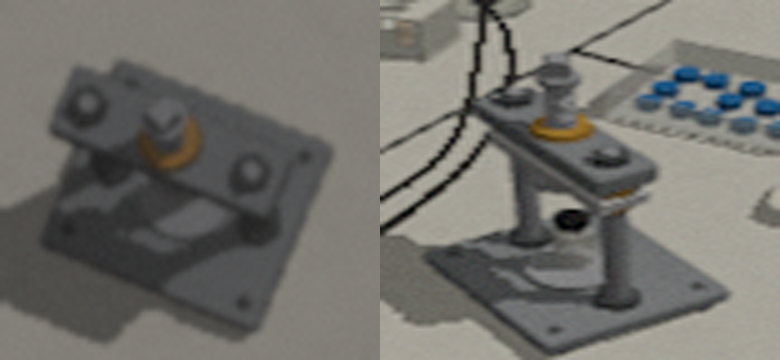

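The wrist view shows the dark crank's hub at (272,149) and its handle top at (300,185). The crop shows the spindle top at about (237,170) in the top view and (266,149) in the scene view. The wrist camera points just ahead of the fingers, so next I take a close look with tool x aimed from the arm toward the hub.

```bash
python3 - <<'E'
from h import *
t=pickle.load(open("top0.pkl","rb"));s=pickle.load(open("scene0.pkl","rb"));c=pickle.load(open("w1.pkl","rb"))
print("spindle",ray(t,(236.9,169.9),.257),ray(s,(266,149),.257))
hub=ray(c,(272,149),.024);g=ray(c,(300,185),.0605);print(hub,g,np.linalg.norm((hub-g)[:2]))
d=(hub-g)[:2];yaw=np.arctan2(d[1],d[0]);print(np.degrees(yaw))
u=np.array([np.cos(yaw),np.sin(yaw)])
p=hub[:2]-u*.055
arm.move_to([*p,.14],down(yaw))
c=snap("wrist","w2");print(arm.state()["time_s"],arm.state()["tool_pos"],c["fx"])
print(proj(c,[*hub[:2],.024]))
z=c["z_map"];v,uu=np.mgrid[:420,:560]
d=np.stack([(uu-c["cx"])/c["fx"]*z,(v-c["cy"])/c["fy"]*z,z],-1)
W=(d-c["t"])@c["R"]   # world map
np.save("W2.npy",W)
r=np.linalg.norm(W[...,:2]-hub[:2],axis=-1)
m=(r<.03)&(z>0);print(np.histogram(W[...,2][m],bins=np.arange(-.006,.034,.002)))
E
```

```text
spindle [0.55091907 0.09613828 0.257     ] [0.54822027 0.09094133 0.257     ]
[ 0.52778213 -0.30034634  0.024     ] [ 0.48152813 -0.33920428  0.0605    ] 0.060410034198815354
40.03358296095404
4.8917 [ 0.486975   -0.33638131  0.14204758] 308.52026416697817
[269.03360178 146.36291705]
(array([   0,   12, 1074,  823,   11,    9,    2,    0,    0,   27,   13,
          3,   12,   81,  529,  568,    9,    0,    0]), array([-0.006, -0.004, -0.002,  0.   ,  0.002,  0.004,  0.006,  0.008,
        0.01 ,  0.012,  0.014,  0.016,  0.018,  0.02 ,  0.022,  0.024,
        0.026,  0.028,  0.03 ,  0.032]))
```

View pics/w2.png

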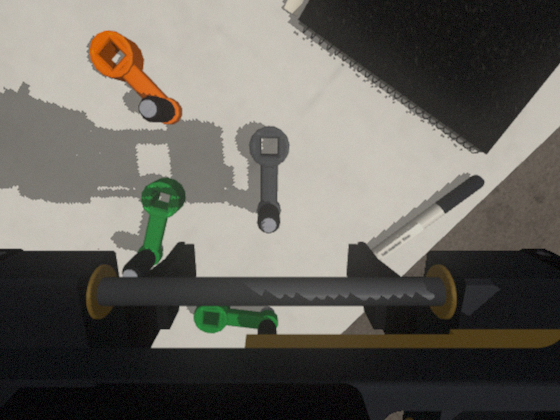

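The close view has the hub at (269,146) and the handle at (268,222), so the tool is aligned with the arm and nothing is in the way. I'll grasp and lift.

```bash
python3 - <<'E'
from h import *
hub=np.array([ 0.52778213,-0.30034634]);yaw=np.radians(40.03);u=np.array([np.cos(yaw),np.sin(yaw)])
p=hub-u*.034
arm.servo_line([*p,.07],speed=.2)
arm.servo_line([*p,.0035],speed=.1)
arm.close(50); s=arm.state();print(s["gripper_width"],s["ft_force"],s["tool_pos"])
arm.servo_line([*p,.40],speed=.25)
s=arm.state();print(s["gripper_width"],s["ft_force"],s["wrist_torque"],s["time_s"])
# go near the spindle, yaw kept; view with spindle ahead of hub
S=np.array([.550,.0935]); 
q=S-u*.105
arm.move_to([*q,.335],down(yaw))
c=snap("wrist","w3");s=arm.state();print(s["time_s"],s["tool_pos"],s["ee_rot"])
print(proj(c,[*S,.257]))
E
```

```text
0.015270208701397767 [-0.74995248  1.32218888  0.91088285] [ 0.50157387 -0.32205154  0.00343929]
0.01568312615581345 [ 0.42883513 -0.29889001 -2.92769637] [-0.11932762  0.13603871 -0.00914678] 9.1083
10.4917 [0.47015288 0.02497384 0.33532371] [9.39830886e-01 3.41639812e-01 2.18029591e-04 3.12904460e-04]
[268.0728827   78.91880827]
```

View pics/w3.png

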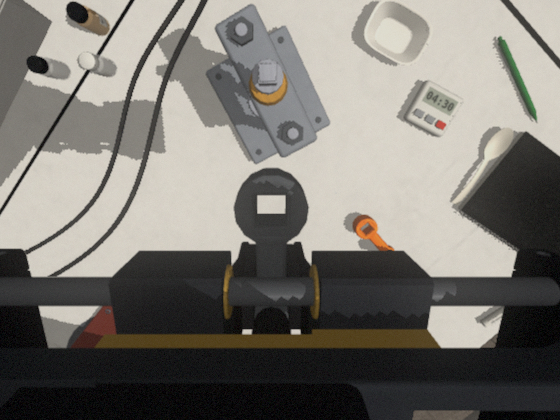

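The held crank's eye is at (271,204). The spindle's square end is at about (267,72), turned only slightly in the image. I'll crop in on both.

```bash
python3 - <<'E'
from h import *
c=pickle.load(open("w3.pkl","rb"));f=c["frame"][:,:,::-1]
a=f[50:110,237:297];b=f[160:250,226:316]
cv2.imwrite("pics/crop3.png",np.hstack([cv2.resize(a,(400,400),interpolation=0),cv2.resize(b,(400,400),interpolation=0)]))
z=c["z_map"];v,uu=np.mgrid[:420,:560]
d=np.stack([(uu-c["cx"])/c["fx"]*z,(v-c["cy"])/c["fy"]*z,z],-1)
W=(d-c["t"])@c["R"];S=np.array([.55,.0935])
h=W[...,2]; 
for lo,hi in((.225,.235),(.236,.246),(.246,.252),(.252,.256),(.256,.264)):
    m=(np.linalg.norm(W[...,:2]-S,axis=-1)<.03)&(h>lo)&(h<hi); print(lo,m.sum(),W[m].mean(0) if m.any() else"", np.c_[uu[m],v[m]].mean(0) if m.any() else "")
# hub top: pixels around (271,204)
m=(np.hypot(uu-271,v-204)<42)&(h>.3)&(v<240); print(np.percentile(h[m],[5,25,50,75,95]))
m&=(abs(h-np.median(h[m]))<.004)
(cc,r)=cv2.minEnclosingCircle(np.c_[uu[m],v[m]][v[m]<225].astype(np.float32));print(cc,r)
hm=np.median(h[m]);print(hm,ray(c,cc,hm))
E
```

```text
0.225 0  
0.236 411 [0.55077029 0.09540607 0.24130749] [266.99756691  79.10218978]
0.246 19 [0.54706911 0.0922003  0.24817384] [267.          84.94736842]
0.252 39 [0.54910021 0.09507167 0.25488595] [265.64102564  78.79487179]
0.256 388 [0.55219384 0.09667369 0.2586742 ] [266.60051546  72.94845361]
[0.3388721  0.35468327 0.35570635 0.35630463 0.35702281]
(270.0280456542969, 209.33021545410156) 37.24909210205078
0.3559183617666796 [0.49714645 0.04710322 0.35591836]
```

View pics/crop3.png

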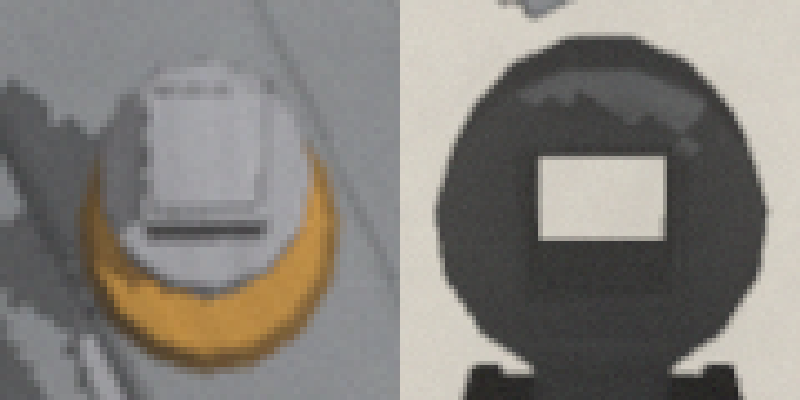

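The square end lines up with the tool to within a few degrees: its top centre is at about (267,72.5) and the hub-top centre at (271.2,209.5). I'll move over it, hover 10 mm above, and look through the eye.

```bash
python3 - <<'E'
from h import *
c=pickle.load(open("w3.pkl","rb"))
H=ray(c,(271.2,209.5),.3558);S=ray(c,(267,72.5),.2588);print(H,S)
s=arm.state();T=s["tool_pos"]
d=(S-H)[:2]; n=T[:2]+d
np.save("n.npy",n)
arm.servo_line([*n,T[2]],speed=.2)
arm.servo_line([*n,.2588+.010+.0034],speed=.1)
c=snap("wrist","w4");s=arm.state();print(s["time_s"],s["tool_pos"]-[*n,0],s["ft_force"])
print("expected hub px",proj(c,[*S[:2],s["tool_pos"][2]+.0206]),"spindle px",proj(c,[*S[:2],.2588]))
cv2.imwrite("pics/crop4.png",cv2.resize(c["frame"][150:250,221:321,::-1],(600,600),interpolation=0))
E
```

```text
[0.49741556 0.04659903 0.3558    ] [0.55260633 0.09664481 0.2588    ]
11.85 [ 5.39425190e-04 -6.64526666e-05  2.73250736e-01] [ 0.04337441  0.52564993 -2.0238815 ]
expected hub px [270.29971099 210.00486993] spindle px [270.44445557 193.83826882]
```

View pics/crop4.png

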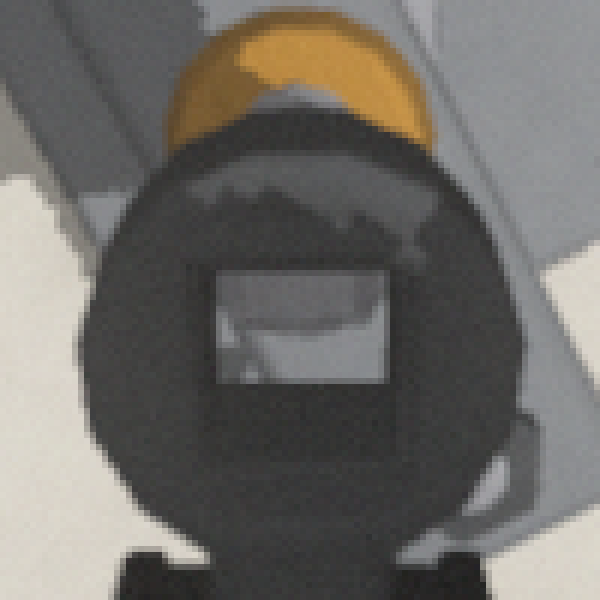

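Through the eye I see a grey band (crop y 270–325) with a curved near edge. I'll compare it with projected features to see which part it is.

```bash
python3 - <<'E'
from h import *
c=pickle.load(open("w4.pkl","rb"))
S=np.array([0.5526,0.09664]);yaw=np.radians(40.03);u=np.array([np.cos(yaw),np.sin(yaw)]);w=np.array([-u[1],u[0]])
def P(a,b,z): return (proj(c,[*(S+a*u+b*w),z])-[220.5,149.5])*6
for n,a,b,z in(("top near",-.00575,0,.2588),("top far",.00575,0,.2588),("step near",-.007,0,.256),("foot near",-.007,0,.2408),("collar near",-.0125,0,.2408),("collar far",.0125,0,.2408),("nut",0,0,.191),("top L",0,.00575,.2588)): print(n,P(a,b,z))
f=c["frame"][190:220,252:292,::-1].astype(float); f=np.clip((f-f.min())*1.6,0,255)
z=c["z_map"];v,uu=np.mgrid[:420,:560]
d=np.stack([(uu-c["cx"])/c["fx"]*z,(v-c["cy"])/c["fy"]*z,z],-1)
W=(d-c["t"])@c["R"]
print(np.round(W[192:218,260:285:4,2]*1000).astype(int))
E
```

```text
top near [299.75639689 323.16970188]
top far [299.56761953 208.04711424]
step near [299.82995734 328.28913001]
foot near [300.09490072 292.8111136 ]
collar near [300.17266242 342.00008821]
collar far [299.80951811 112.2893769 ]
nut [300.6679302  153.94338101]
top L [240.76061219 266.17041277]
[[293 294 294 293 294 294 294]
 [294 294 292 293 295 294 294]
 [293 293 293 293 292 294 293]
 [292 293 292 292 292 292 294]
 [257 259 259 260 259 256 243]
 [258 259 260 259 259 257 242]
 [256 259 260 260 259 257 242]
 [257 260 258 259 260 257 242]
 [256 259 258 259 260 257 183]
 [257 259 260 260 259 257 184]
 [258 259 260 259 259 257 185]
 [256 259 259 261 259 256 184]
 [256 257 257 257 255 257 186]
 [183 240 241 242 185 185 185]
 [181 184 185 241 185 184 184]
 [ 22 184 184 184 184 183 184]
 [ 23 185 184 184 184 184 184]
 [ 24 184 184 184 185 184 184]
 [ 24 183 184 185 184 184 183]
 [ 25 184 185 184 185 185 184]
 [ 23 183 435 184 185 185 185]
 [ 25 181 184 185 185 186 184]
 [270 271 271 271 270 271 271]
 [272 273 273 273 272 273 272]
 [274 275 274 275 275 275 275]
 [276 277 277 276 276 276 277]]
```

Depth through the eye shows the square's top face exactly where predicted, to within about 0.3 mm. I'll lower the crank step by step, watching the force.

```bash
python3 - <<'E'
from h import *
n=np.load("n.npy")
f0=arm.state()["ft_force"]
for z in(.2640,.2615,.2595,.2575,.255,.2525,.250,.2475,.246,.245,.244,.2435,.243):
    arm.servo_line([*n,z],speed=.06)
    s=arm.state();F=s["ft_force"]-f0;print(z,s["tool_pos"].round(5),F.round(1),s["wrist_torque"].round(2),round(s["time_s"],2))
    if abs(F[2])>8 or np.hypot(*F[:2])>12: break
E
```

```text
0.264 [0.52503 0.07506 0.26352] [ 0.5 -1.  -1. ] [-0.13  0.19 -0.01] 12.13
0.2615 [0.52528 0.07505 0.26135] [-0.1  0.  -1.3] [-0.12  0.16  0.05] 12.38
0.2595 [0.52558 0.07517 0.25951] [ 1.  -0.  -1.5] [-0.02 -0.09 -0.05] 12.63
0.2575 [0.52565 0.0752  0.2576 ] [ 2.   0.1 -0.8] [ 0.16 -0.26  0.03] 12.88
0.255 [0.52563 0.07519 0.25505] [ 2.5  1.  -0.6] [ 0.24 -0.42  0.02] 13.13
0.2525 [0.52558 0.07522 0.25252] [ 3.   2.4 -1.1] [ 0.38 -0.57  0.04] 13.38
0.25 [0.52558 0.07516 0.25003] [ 4.2  2.6 -0.3] [ 0.46 -0.63  0.01] 13.63
0.2475 [0.52561 0.07516 0.24751] [4.8 2.6 0.6] [ 0.43 -0.64  0.03] 13.88
0.246 [0.52559 0.07517 0.24602] [4.5 2.5 1. ] [ 0.49 -0.69  0.04] 14.13
0.245 [0.5256  0.07516 0.24509] [3.8 2.5 1.9] [ 0.54 -0.67  0.08] 14.38
0.244 [0.52561 0.07514 0.24423] [4.  3.1 3.2] [ 0.46 -0.68 -0.  ] 14.63
0.2435 [0.52564 0.0751  0.24411] [3.1 2.7 6.4] [ 0.53 -0.45  0.02] 14.88
0.243 [0.52566 0.07505 0.24397] [1.7 1.8 8.4] [ 0.56 -0.27  0.05] 15.13
```

The crank is seated (contact at TCP z ≈ 0.244). I'll let go, lift, and check hub height and position by depth.

```bash
python3 - <<'E'
from h import *
arm.release()
n=np.load("n.npy")
arm.servo_line([*n,.335],speed=.25)
c=snap("wrist","w5");s=arm.state();print(s["time_s"],s["ft_force"],s["tool_pos"])
z=c["z_map"];v,uu=np.mgrid[:420,:560]
d=np.stack([(uu-c["cx"])/c["fx"]*z,(v-c["cy"])/c["fy"]*z,z],-1)
W=(d-c["t"])@c["R"];S=np.array([.5526,.09664]);h=W[...,2];r=np.linalg.norm(W[...,:2]-S,axis=-1)
m=(r<.025)&(h>.261)&(h<.272);print(m.sum(),W[m].mean(0),np.percentile(h[m],[5,50,95]))
m1=(r<.007)&(h>.2);print("inside eye z",np.percentile(h[m1],[5,50,95]))
yaw=np.radians(40.03);u=np.array([np.cos(yaw),np.sin(yaw)])
Q=W[m];q=(Q[:,:2]-S)@np.c_[u,[-u[1],u[0]]];print("extent u",q[:,0].min(),q[:,0].max(),"w",q[:,1].min(),q[:,1].max())
m2=(np.linalg.norm(W[...,:2]-(S-.06*u),axis=-1)<.02)&(h>.29)&(h<.31);print("handle",m2.sum(),W[m2].mean(0) if m2.any() else "", S-.06*u)
print(ray(c,(0,0),.2))
E
```

```text
17.0333 [ 0.59913744  0.41636281 -0.69134949] [0.52506507 0.07504025 0.33450312]
1460 [0.55049581 0.09547725 0.26496441] [0.26245349 0.26519431 0.2664805 ]
inside eye z [0.25860548 0.42201936 0.42425552]
extent u -0.024697058421293543 0.01695207430608488 w -0.017206930185217528 0.018216648107967883
handle 517 [0.50913129 0.05960456 0.29959146] [0.50665753 0.05804868]
[0.51330493 0.36112398 0.2       ]
```

View pics/w5.png

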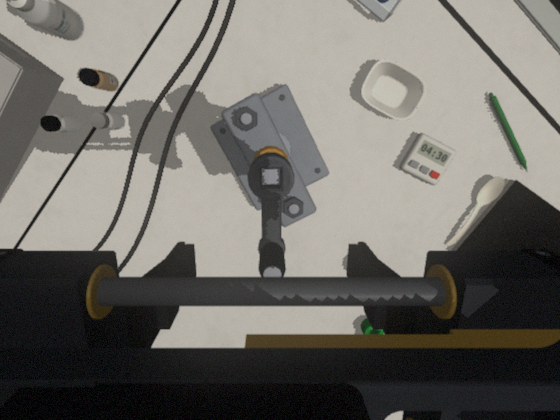

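The hub top reads 0.265, so the crank is fully seated in the picture, with the hub at (270,177) and the handle at (272,262). Next I take the handle and wind the first half turn, watching radial and tangential forces.

```bash
cat > wind.py <<'E'
from h import *
import json
Z0=.267
def tgt(P,a): # a = handle angle (unwrapped, decreasing); spindle follows 2 mm/rad
    return [P["c"][0]+P["r"]*np.cos(a),P["c"][1]+P["r"]*np.sin(a),P["z0"]-.002*(P["a0"]-a)]
def step(P,a,speed):
    arm.servo_line(tgt(P,a),speed=speed); s=arm.state(); F=s["ft_force"]-np.array(P["f0"])
    P["a"]=a
    return F[0]*np.cos(a)+F[1]*np.sin(a), -(F[0]*np.sin(a)-F[1]*np.cos(a)), F[2], s
def save(P): json.dump(P,open("P.json","w"))
def load(): return json.load(open("P.json"))
E
python3 - <<'E'
from wind import *
yaw=np.radians(40.03);u=np.array([np.cos(yaw),np.sin(yaw)]);S=np.array([.5529,.0969])
g=S-.06*u
arm.servo_line([*g,.335],speed=.2);f0=arm.state()["ft_force"]
arm.servo_line([*g,.267],speed=.15)
arm.close(45);s=arm.state();print(s["gripper_width"],s["finger_force"],s["ft_force"]-f0,s["tool_pos"],s["time_s"])
a0=yaw-np.pi
P=dict(c=list(S),r=.06,z0=.267,a0=a0,a=a0,f0=list(f0))
for k in range(1,13):
    fr,ft,fz,s=step(P,a0-k*np.pi/12,.1); e=s["tool_pos"]-tgt(P,P["a"])
    print(k,round(fr,1),round(ft,1),round(fz,1),(e*1e3).round(2),s["gripper_width"].round(4),round(s["time_s"],2))
    if abs(fr)>25 or abs(ft)>25 or abs(fz)>20: break
save(P)
E
```

```text
0.01826263669251892 44.99999406281859 [ 0.24462022 -0.62822905  0.18476288] [0.50695365 0.05829636 0.26695154] 19.025Traceback (most recent call last):
  File "<stdin>", line 11, in <module>
AttributeError: 'float' object has no attribute 'round'
```

```bash
python3 - <<'E'
from wind import *
yaw=np.radians(40.03);S=np.array([.5529,.0969]);a0=yaw-np.pi
P=dict(c=list(S),r=.06,z0=.267,a0=a0,a=a0,f0=[.6,.42,-.69])
for k in range(2,17):
    fr,ft,fz,s=step(P,a0-k*np.pi/12,.1); e=s["tool_pos"]-tgt(P,P["a"])
    print(k,round(fr,1),round(ft,1),round(fz,1),(e*1e3).round(2),round(s["gripper_width"],4),round(s["time_s"],2))
    if abs(fr)>25 or abs(ft)>25 or abs(fz)>20: break
save(P)
E
```

```text
2 0.5 2.3 2.4 [-0.04  0.05  0.23] 0.0182 19.64
3 2.4 2.7 4.3 [-0.3  -0.03  0.21] 0.0186 19.95
4 4.3 3.1 6.1 [-0.53  0.27  0.31] 0.0184 20.26
5 4.6 3.2 7.5 [-0.58  0.7   0.47] 0.0182 20.57
6 4.7 2.1 8.5 [-0.43  1.07  0.61] 0.0183 20.88
7 5.4 2.1 7.3 [-0.21  1.37  0.73] 0.0185 21.18
8 4.0 2.5 7.5 [0.05 1.54 0.8 ] 0.0183 21.49
9 4.2 2.0 7.1 [0.35 1.58 0.84] 0.0183 21.8
10 2.9 1.5 6.6 [0.61 1.46 0.84] 0.0183 22.11
11 2.8 2.7 7.1 [0.81 1.25 0.87] 0.0187 22.42
12 2.0 2.4 4.8 [0.88 0.96 0.82] 0.0186 22.73
13 1.2 1.4 6.8 [0.89 0.52 0.76] 0.0182 23.03
14 0.8 1.6 5.4 [0.69 0.14 0.68] 0.0185 23.34
15 -0.2 0.8 5.8 [ 0.39 -0.14  0.55] 0.0182 23.65
16 -0.5 1.3 6.5 [ 0.03 -0.15  0.4 ] 0.0182 23.96
```

Winding is smooth. At rest the drag reads about 2 N, and about 7 N presses the crank down. I'll nudge the centre and wind on to 18 rad, short of the earliest possible contact at 19 rad.

```bash
python3 - <<'E'
from wind import *
P=load();P["c"][1]+=.0008;P["c"][0]+=.0001;L=[]
while P["a0"]-P["a"]<17.9:
    fr,ft,fz,s=step(P,P["a"]-np.pi/12,.11); L.append((P["a0"]-P["a"],fr,ft,fz,s["gripper_width"]*1e3))
    if abs(fr)>25 or abs(ft)>9 or abs(fz)>25: print("stop");break
save(P);np.save("L.npy",L);L=np.array(L)
print(L[::2].round(1));print(L.mean(0),L.std(0),s["time_s"],s["tool_pos"])
E
```

```text
[[ 4.5 -0.6  0.8  6.4 18.3]
 [ 5.  -0.8 -0.4  4.5 18.3]
 [ 5.5 -0.5  1.7  4.4 18.4]
 [ 6.   0.6  0.9  2.6 18.3]
 [ 6.5  1.2  1.8  3.8 18.4]
 [ 7.1  3.   1.7  5.8 18.2]
 [ 7.6  3.3  2.2  8.4 18.4]
 [ 8.1  3.5  2.   9.  18.8]
 [ 8.6  2.7  2.2  8.  18.2]
 [ 9.2  2.4  0.5  7.1 18.3]
 [ 9.7  1.7  0.3  6.9 18.6]
 [10.2 -0.1  0.5  6.6 18.6]
 [10.7  0.2  0.7  6.2 18.5]
 [11.3 -0.3  0.3  6.5 18.5]
 [11.8 -1.1  0.6  4.7 18.6]
 [12.3  0.3  1.8  3.6 18.4]
 [12.8  2.7  1.3  4.2 18.2]
 [13.4  2.7  1.2  7.2 18.1]
 [13.9  4.   2.1  7.9 18.7]
 [14.4  3.8  2.6  9.4 18.3]
 [14.9  3.1  1.1  8.1 18.4]
 [15.4  1.6  1.6  7.3 18.4]
 [16.   1.7  1.9  7.1 17.8]
 [16.5  0.5  0.8  6.3 18.2]
 [17.   0.   0.7  5.9 18.2]
 [17.5 -0.1  0.8  5.5 18.5]
 [18.1  0.3  1.1  6.2 18.6]]
[11.25737368  1.25705267  1.31498553  6.41503018 18.360994  ] [4.00476056 1.61448328 0.7753548  1.68421156 0.20405849] 39.4083 [0.54779731 0.037968   0.23082752]
```

Free-running drag at rest is 1.3 N with a small dependence on angle. I'll fit that baseline and continue in 0.08 rad steps (about 40 N each), averaging the force and stopping at a rise.

```bash
cat > fine.py <<'E'
from wind import *
import sys
L=np.load("L.npy");A=lambda t:np.array([np.ones_like(t),np.cos(t),np.sin(t)]).T
b=np.linalg.lstsq(A(L[:,0]),L[:,2],rcond=None)[0]
def fine(P,d,speed=.03):
    fr,ft,fz,s=step(P,P["a"]-d,speed); v=[ft]; q=[s["tool_pos"]]
    for _ in range(2):
        arm.wait(.02); s=arm.state();F=s["ft_force"]-np.array(P["f0"]);a=P["a"];v.append(-(F[0]*np.sin(a)-F[1]*np.cos(a)))
    th=P["a0"]-P["a"];p=s["tool_pos"]-np.array([*P["c"],0]);act=P["a0"]-np.arctan2(p[1],p[0]);act+=2*np.pi*np.round((th-act)/2/np.pi)
    return th,act,v,np.mean(v)-A(th)@b,fr,F[2],s
E
python3 - <<'E'
from fine import *
P=load();print(b);pr=[];st=0
while P["a0"]-P["a"]<22.5:
    th,act,v,ex,fr,fz,s=fine(P,.08); pr.append(ex); st+=1
    print(round(th,2),round(act-th,3),np.round(v,1),round(ex,2),round(fr,1),round(fz,1),round(s["time_s"],2))
    m=np.median(pr[2:-1][-6:]) if len(pr)>6 else 0
    if ex-m>1.2 and len(pr)>2 or ex>2.5: break
    if s["time_s"]>60: break
save(P);np.save("pr.npy",pr)
E
```

```text
[1.38730775 0.03899862 0.86130235]
18.14 -0.006 [3.4 3.1 4.2] 2.7 -0.1 3.6 39.75
```

Small steps read closer to the true drag, so the baseline has to come from these steps. I'll continue with a running reference.

```bash
python3 - <<'E'
from fine import *
P=load();pr=[]
while P["a0"]-P["a"]<22.5:
    th,act,v,ex,fr,fz,s=fine(P,.08); m_=np.mean(v); pr.append(m_)
    print(round(th,2),round(act-th,3),np.round(v,1),round(fr,1),round(fz,1),round(s["time_s"],2))
    ref=np.median(pr[:-1][-8:]) if len(pr)>4 else 5
    if m_-ref>1.2 or m_>7: break
    if s["time_s"]>58: break
save(P)
E
```

```text
18.22 -0.001 [2.8 3.5 4.7] -0.6 4.2 40.09
18.3 0.0 [3.2 2.8 3.2] -1.5 3.3 40.43
18.38 0.0 [2.6 2.6 3.8] -1.5 3.2 40.77
18.46 -0.0 [3.  4.  3.4] -0.8 3.0 41.12
18.54 -0.001 [3.  2.7 3.5] -0.8 2.7 41.46
18.62 -0.001 [3.5 2.8 2.5] -1.0 2.6 41.8
18.7 -0.001 [3.1 2.4 3.5] 0.0 2.7 42.14
18.78 -0.001 [3.1 3.8 3.2] -0.2 3.8 42.48
18.86 -0.0 [3.3 3.6 3.7] -0.1 3.1 42.83
18.94 -0.0 [3.5 3.7 3.6] 0.5 2.8 43.17
19.02 0.0 [3.7 4.  3.8] 0.9 4.7 43.51
19.1 0.001 [4.6 3.2 3.3] 1.4 4.7 43.85
19.18 0.001 [4.2 3.5 4.1] 2.5 5.5 44.19
19.26 0.001 [3.8 3.6 3.9] 2.2 6.0 44.53
19.34 0.001 [3.8 4.4 4.4] 1.3 5.8 44.88
19.42 0.0 [3.2 5.1 3.8] 2.8 6.3 45.22
19.5 0.001 [4.3 3.3 4.2] 1.8 5.8 45.56
19.58 0.0 [3.9 4.2 4.9] 2.5 6.3 45.9
19.66 0.0 [4.2 4.4 4.1] 1.5 7.2 46.24
19.74 -0.0 [4.6 4.3 3.6] 1.0 7.0 46.58
19.82 0.0 [3.1 4.3 4.3] 2.2 6.6 46.92
19.9 -0.0 [4.2 4.5 4.3] 1.4 9.2 47.27
19.98 -0.001 [3.8 5.3 4.1] 2.0 7.6 47.61
20.06 -0.001 [4.7 4.2 4.1] 1.1 7.7 47.95
20.14 -0.002 [5.3 4.9 4.2] 1.8 8.1 48.29
20.22 -0.003 [4.  3.8 4.4] 0.6 8.6 48.63
20.3 -0.003 [4.7 5.  4.1] 1.3 7.9 48.98
20.38 -0.004 [3.5 4.4 3.7] 0.5 8.6 49.32
20.46 -0.005 [4.4 3.5 3.6] 0.2 9.5 49.66
20.54 -0.006 [4.9 4.2 4.1] 0.5 8.5 50.0
20.62 -0.007 [4.3 3.9 4.1] 1.9 9.1 50.34
20.7 -0.008 [3.4 3.7 4.3] -0.4 8.9 50.68
20.78 -0.01 [3.1 4.5 3.7] 1.1 9.0 51.02
20.86 -0.011 [4.7 3.4 3.8] 0.2 9.4 51.37
20.94 -0.013 [4.8 4.2 3.9] -0.1 8.6 51.71
21.02 -0.015 [4.3 4.6 4.9] -0.1 9.1 52.05
21.1 -0.016 [2.9 3.8 4.3] 0.3 9.5 52.39
21.18 -0.018 [3.5 4.6 4.1] 0.6 8.6 52.73
21.26 -0.02 [3.6 4.4 3.9] 0.8 8.8 53.08
21.34 -0.022 [4.2 4.1 4.1] 0.8 8.7 53.42
21.42 -0.023 [4.  4.  2.7] 0.8 8.9 53.76
21.5 -0.025 [3.9 3.7 3.8] 0.5 8.5 54.1
21.58 -0.027 [3.3 3.7 2.9] -0.3 8.1 54.44
21.66 -0.029 [3.4 3.7 2.8] 0.9 7.9 54.78
21.74 -0.03 [3.3 3.5 3.4] 1.1 8.8 55.12
21.82 -0.035 [4.9 3.8 3.9] 1.5 8.7 55.47
21.9 -0.041 [5.8 5.6 6.1] -0.1 9.4 55.81
```

Contact came at about 21.8 rad and drag is now 2.2 N above the free value. I'll approach the target in smaller steps.

```bash
python3 - <<'E'
from fine import *
P=load()
for _ in range(4):
    th,act,v,ex,fr,fz,s=fine(P,.03,.02)
    print(round(th,2),round(act,3),np.round(v,1),round(fr,1),round(fz,1),round(s["time_s"],2))
    if np.mean(v)-3.6>3.1: break
save(P)
E
```

```text
21.93 21.887 [5.8 5.6 6.9] 0.4 9.1 56.09
21.96 21.914 [6.3 7.1 6.8] -0.0 9.2 56.38
```

```bash
python3 - <<'E'
from fine import *
P=load()
th,act,v,ex,fr,fz,s=fine(P,.025,.02)
print(round(th,2),round(act,3),np.round(v,1),round(fr,1),round(fz,1),round(s["time_s"],2))
arm.release(); p=arm.state()["tool_pos"]
arm.servo_line([p[0],p[1],p[2]+.09],speed=.2)
arm.servo_line([p[0]-.05,p[1]-.05,p[2]+.10],speed=.25)
c=snap("scene","s6");s=arm.state();print(s["time_s"],s["ft_force"])
z=c["z_map"];v,uu=np.mgrid[:420,:560]
d=np.stack([(uu-c["cx"])/c["fx"]*z,(v-c["cy"])/c["fy"]*z,z],-1)
W=(d-c["t"])@c["R"];h=W[...,2];r=np.linalg.norm(W[...,:2]-P["c"],axis=-1)
m=(r<.018)&(h>.2);print("hub top",np.percentile(h[m],[10,50,75,90,97]),"expected",.241-.002*th+.024)
x,y=proj(c,[*P["c"],.12]).astype(int)
cv2.imwrite("pics/crop6.png",cv2.resize(c["frame"][y-70:y+60,x-65:x+65,::-1],(600,600),interpolation=cv2.INTER_CUBIC))
E
```

```text
21.99 21.936 [7.2 7.4 6.6] 0.6 9.1 56.66
59.0333 [-0.37439034 -0.02353714 -0.0214386 ]
hub top [0.20483879 0.21974846 0.22146288 0.22225084 0.2232214 ] expected 0.22102168448371748
```

View pics/crop6.png

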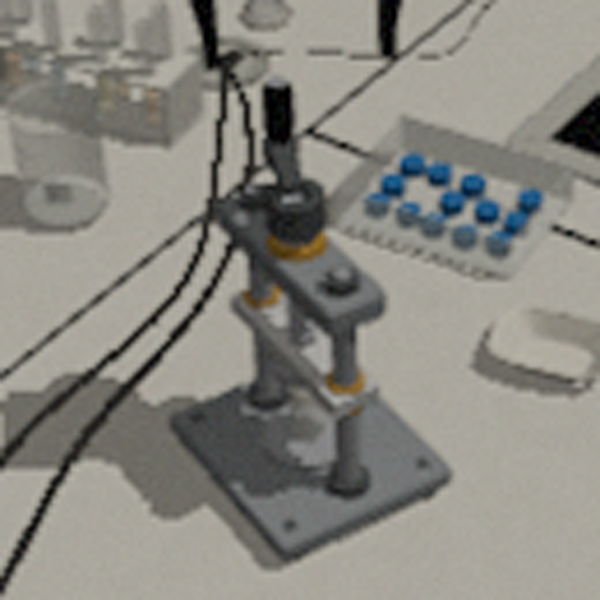

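The vial stands upright under the ram. The crank is fully down on the square (hub top 0.2215 against 0.221 expected), and the robot is clear.

```bash
python3 -c "
from cell import arm
print(arm.job_done())"
```

```text
the job is handed in; nothing more can be done
None
```

The job is handed in at about 59 s: the crank is fully down on the square, and the handle drag rose about 3.4 N over free running, which works out to roughly 100 N on the vial. The vial stands upright under the ram, the robot is clear of the press, and I did not touch the spare vials.

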